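# Flip the stock tags in the sand-picture studio

### The job

Each of the four stock bins has a hinged tag in front of it. With the fingertips, gently push over the tags that are wrong, so that the tags of the two full bins lean towards their bins, showing the round disc, and the tags of the two bins that have run out (empty, or one last piece) lean away from their bins, showing the bar. Leave the tags that are already right alone, do not pinch or lift anything, and leave the bins and everything else where they stand.

Things in the scene. Friction and masses are not known exactly. Their poses are not given: they have to be found in the camera images.
- full_a: a FULL stock bin: open grey plastic bin, 90 x 90 mm, 50 mm high, loose on the table, heaped with cork stoppers to about 57 mm above the table. Origin: centre of its underside on the table; its x axis points away from its tag, its z axis up. 
- full_b: a FULL stock bin: open grey plastic bin, 90 x 90 mm, 50 mm high, loose on the table, packed with upright wooden slats to about 57 mm above the table. Origin: centre of its underside on the table; its x axis points away from its tag, its z axis up. 
- empty_a: an EMPTY stock bin: open grey plastic bin, 90 x 90 mm, 50 mm high, loose on the table, nothing in it. Origin: centre of its underside on the table; its x axis points away from its tag, its z axis up. 
- empty_b: a bin that has run out (counts as EMPTY): open grey plastic bin, 90 x 90 mm, 50 mm high, loose on the table, one last cork stopper on its floor. Origin: centre of its underside on the table; its x axis points away from its tag, its z axis up. 
- tag1_base: fixed steel foot of a tag, on a 12 mm board before the row of bins (105 mm apart; which tag has which bin varies). Origin: centre of its underside, 12 mm above the table. x points at its bin, whose centre is 135 mm ahead; y along the row. Hinge line along y, 35 mm above the origin, between two ears (54 mm apart over all, tops 42 mm above the origin)
- tag1 (a joint): tag1's plate: 42 mm wide, 4 mm thick, 55 mm from hinge to edge. 0 = upright; +0.75 (stop) = leaning to its bin, round disc on top (full); -0.75 (stop) = leaning away from it, bar on top (reorder). At a stop its free edge is 38 mm to that side of the hinge, 87 mm above the table. Polished, swings freely (under 0.5 N at the edge); once past upright it falls to the stop by its weight
- tag2_base: fixed steel foot of a tag, on a 12 mm board before the row of bins (105 mm apart; which tag has which bin varies). Origin: centre of its underside, 12 mm above the table. x points at its bin, whose centre is 135 mm ahead; y along the row. Hinge line along y, 35 mm above the origin, between two ears (54 mm apart over all, tops 42 mm above the origin)
- tag2 (a joint): tag2's plate: 42 mm wide, 4 mm thick, 55 mm from hinge to edge. 0 = upright; +0.75 (stop) = leaning to its bin, round disc on top (full); -0.75 (stop) = leaning away from it, bar on top (reorder). At a stop its free edge is 38 mm to that side of the hinge, 87 mm above the table. Polished, swings freely (under 0.5 N at the edge); once past upright it falls to the stop by its weight
- tag3_base: fixed steel foot of a tag, on a 12 mm board before the row of bins (105 mm apart; which tag has which bin varies). Origin: centre of its underside, 12 mm above the table. x points at its bin, whose centre is 135 mm ahead; y along the row. Hinge line along y, 35 mm above the origin, between two ears (54 mm apart over all, tops 42 mm above the origin)
- tag3 (a joint): tag3's plate: 42 mm wide, 4 mm thick, 55 mm from hinge to edge. 0 = upright; +0.75 (stop) = leaning to its bin, round disc on top (full); -0.75 (stop) = leaning away from it, bar on top (reorder). At a stop its free edge is 38 mm to that side of the hinge, 87 mm above the table. Polished, swings freely (under 0.5 N at the edge); once past upright it falls to the stop by its weight
- tag4_base: fixed steel foot of a tag, on a 12 mm board before the row of bins (105 mm apart; which tag has which bin varies). Origin: centre of its underside, 12 mm above the table. x points at its bin, whose centre is 135 mm ahead; y along the row. Hinge line along y, 35 mm above the origin, between two ears (54 mm apart over all, tops 42 mm above the origin)
- tag4 (a joint): tag4's plate: 42 mm wide, 4 mm thick, 55 mm from hinge to edge. 0 = upright; +0.75 (stop) = leaning to its bin, round disc on top (full); -0.75 (stop) = leaning away from it, bar on top (reorder). At a stop its free edge is 38 mm to that side of the hinge, 87 mm above the table. Polished, swings freely (under 0.5 N at the edge); once past upright it falls to the stop by its weight
- jar: small glass screw-cap jar, 28 mm across, 45 mm tall, standing between the tags and the bins, midway between the two middle tags' lanes. A bystander; origin: at its foot
- jar2: small amber jar, 30 mm across, 40 mm tall, on the side of the tags away from the bins, between two lanes. A bystander; origin: at its foot
- sanding_block: cork sanding block, 55 x 32 x 25 mm, on the side of the tags away from the bins, between two lanes. A bystander; origin: at its foot
- glue: white glue bottle, 54 mm across, 150 mm tall, beyond one end of the row. A bystander; origin: at its foot
- mug: white mug, 80 mm across, 90 mm tall, beyond the other end of the row. A bystander; origin: at its foot
- tape: roll of tape lying flat, 90 mm across, 22 mm high. A bystander; origin: at its foot
- brush: flat brush with a wooden handle lying on the table. A bystander; origin: under its middle
There are look-alikes about, which are no part of the job. Leave any orange look-alike of the empty_a alone. What is shaped like the full_a but green is not meant.

How it is judged:
At the end, for the whole second after the job is handed in: Both full bins' tags lie over towards their bins (joint above 0.55 rad) and both run-out bins' tags lie over away from theirs (below -0.55 rad), all four at rest (under 0.1 rad/s) (((y of tag1_base in the frame of full_a between -0.05 and 0.05 m and value of joint tag1 above 0.55 rad) or (y of tag2_base in the frame of full_a between -0.05 and 0.05 m and value of joint tag2 above 0.55 rad) or (y of tag3_base in the frame of full_a between -0.05 and 0.05 m and value of joint tag3 above 0.55 rad) or (y of tag4_base in the frame of full_a between -0.05 and 0.05 m and value of joint tag4 above 0.55 rad)) and ((y of tag1_base in the frame of full_b between -0.05 and 0.05 m and value of joint tag1 above 0.55 rad) or (y of tag2_base in the frame of full_b between -0.05 and 0.05 m and value of joint tag2 above 0.55 rad) or (y of tag3_base in the frame of full_b between -0.05 and 0.05 m and value of joint tag3 above 0.55 rad) or (y of tag4_base in the frame of full_b between -0.05 and 0.05 m and value of joint tag4 above 0.55 rad)) and ((y of tag1_base in the frame of empty_a between -0.05 and 0.05 m and value of joint tag1 below -0.55 rad) or (y of tag2_base in the frame of empty_a between -0.05 and 0.05 m and value of joint tag2 below -0.55 rad) or (y of tag3_base in the frame of empty_a between -0.05 and 0.05 m and value of joint tag3 below -0.55 rad) or (y of tag4_base in the frame of empty_a between -0.05 and 0.05 m and value of joint tag4 below -0.55 rad)) and ((y of tag1_base in the frame of empty_b between -0.05 and 0.05 m and value of joint tag1 below -0.55 rad) or (y of tag2_base in the frame of empty_b between -0.05 and 0.05 m and value of joint tag2 below -0.55 rad) or (y of tag3_base in the frame of empty_b between -0.05 and 0.05 m and value of joint tag3 below -0.55 rad) or (y of tag4_base in the frame of empty_b between -0.05 and 0.05 m and value of joint tag4 below -0.55 rad)) and velocity of joint tag1 between -0.1 and 0.1 rad/s and velocity of joint tag2 between -0.1 and 0.1 rad/s and velocity of joint tag3 between -0.1 and 0.1 rad/s and velocity of joint tag4 between -0.1 and 0.1 rad/s); the robot touches nothing.
It fails at once if a tag that was already right is moved off its place ((y of tag1_base in the frame of full_a between -0.05 and 0.05 m and value of joint tag1 below 0.3 rad) or (y of tag1_base in the frame of full_b between -0.05 and 0.05 m and value of joint tag1 below 0.3 rad) or (y of tag2_base in the frame of full_a between -0.05 and 0.05 m and value of joint tag2 below 0.3 rad) or (y of tag2_base in the frame of full_b between -0.05 and 0.05 m and value of joint tag2 below 0.3 rad) or (y of tag3_base in the frame of empty_a between -0.05 and 0.05 m and value of joint tag3 above -0.3 rad) or (y of tag3_base in the frame of empty_b between -0.05 and 0.05 m and value of joint tag3 above -0.3 rad) or (y of tag4_base in the frame of empty_a between -0.05 and 0.05 m and value of joint tag4 above -0.3 rad) or (y of tag4_base in the frame of empty_b between -0.05 and 0.05 m and value of joint tag4 above -0.3 rad)).
It fails at once if a bin is shifted more than 20 mm or lifted (distance of any of full_a, full_b, empty_a, empty_b from where it was at the start of the episode above 0.02 m).
It fails at once if a bystander is moved more than 30 mm, lifted or knocked over (distance of any of jar, jar2, sanding_block, glue, mug, tape, brush from where it was at the start of the episode above 0.03 m or angle between any of jar, jar2, sanding_block, glue, mug, tape, brush's own z axis and vertical above 0.5 rad).
It fails at once if a tag is pinched or pushed hard (over 30 N) (contact force between the fingers and tag1_base above 30 N or contact force between the fingers and tag2_base above 30 N or contact force between the fingers and tag3_base above 30 N or contact force between the fingers and tag4_base above 30 N).
It also fails if it takes over 38 s, if anything falls off the work surface, if the arm or the gripper's body presses on something with over 40 N, if the wrist force passes 120 N, or if a joint passes its speed limit or range.

### The arm

A 6-joint arm with a two-finger parallel gripper is mounted at the origin on the work surface. World frame = base frame: x ahead of the robot, y to its left, z up, the work surface at z = 0. Lengths are in m, angles in rad, forces in N, time in s.
With the tool pointing down it reaches from about 0.35 to 0.975 m from the base axis. Payload 4.9 kg.
Tool frame: the origin (TCP) lies midway between the tips of the shut fingers; the grasp point (between the pads) lies 19 mm behind it; z points along the fingers, y is the direction in which the jaws open and shut (so a half turn about z gives the same grasp; the last joint's range is limited). The gripper opens to 85 mm and grips with 20 to 120 N. Pads are 22 mm wide; open, the fingers measure 114 mm over their backs; the gripper's body (76 mm by 85 mm) begins 54 mm behind the grasp point. The pads swing forward as they close: fully open they stand 13 mm farther back than shut.
Start: joints at [-1.399, 0.053, 1.613, -0, 1.476, -0.119], TCP at [0.179, -0.599, 0.208] pointing down, gripper open.
Joint ranges: [-3.01, 3.01], [-1.01, 2.22], [0.06, 2.58], [-1.02, 4.17], [0.09, 2.62], [-3.14, 3.14]. Speed limits (rad/s): [2.57, 2.57, 3.14, 3.14, 3.14, 3.14].

### API

Orientations are given as a unit quaternion [w, x, y, z].
In Python, from plant import manip, cams gives the robot as it stands.
- The arm moves only by the tool jog_arm, never from a script. Its argument "targets" is a list of rows, each a list of 4 numbers: the shift along the tool's x, y, z in m, then the turn about the tool's z in degrees. A call has 1 to 5 rows; each row is the pose to reach, as a shift and turn from the pose commanded when the call began, along the tool's axes at that moment; what a row does not reach only later rows make up. A row lasts 1/12 s, in which the tool goes at most 41.7 mm and 7.16 degrees, less where a joint would pass 70% of its speed; a pose out of reach is approached as far as the arm can. A call with a gripper value outside its range is refused whole. "fingers" is the opening, from 0 (shut) to 1 (fully open), set as the call begins (left out, the last holds). The fingers move at their own pace and stop on an object; the grip force is fixed at half the most. Time passes only in rows, so rows that repeat a pose let the fingers close. It gives the time, the measured TCP pose, the force and the opening at its end, in the units of the state.
- manip.state(): the state, without advancing time (a new reading comes with each control period).
- cams.grab_frame(name): name is "scene" or "side" or "wrist"; returns the picture (400x640x3 uint8, red, green, blue); there is no depth.
- cams.get_calibration(name): a dict with "camera_matrix" (3x3 intrinsics, pixels), "cam_to_world" (4x4, takes a point from camera to world coordinates). Camera axes: x right, y up, looking along -z (the intrinsics and any distortion apply to the point x, -y, -z); pixel columns grow to the right and rows downward; lengths in m; the calibration is good to about 2 mm. A picture is of the moment at which its call begins: read the wrist's pose just before it. get_calibration takes no time and is no camera call; for the wrist camera it gives the pose at the moment of the call.
- manip.job_done(): hands the job in, once; it reports no verdict.
The state is a dict: "time": time; "joint_pos": joint angles; "joint_vel": joint speeds; "joint_efforts": joint torques, N m; "tool_pos": TCP position; "tool_rot": TCP orientation; "contact_force": force on the tool from outside, world axes, zero at the start; "ft_torque": the same for the moment, N m; "gripper_width": opening from 0.0 (shut) to 1.0 (fully open).
Only numpy, scipy, OpenCV 4.12 (cv2) and the standard library are available. Lean on these libraries where they do the work, as an engineer would, in place of code of your own. Each camera call takes 0.05 s, during which the arm holds its last target. There are 200 camera calls.

## Working session

There is one attempt and no reset: what is moved stays moved. The work goes in short steps, Python scripts to look and compute and a tool call to move; the robot and the scene stay as the last step left them, time stands still between calls to the robot, and variables do not carry over. Pictures are saved under pics/ and viewed, about 8 in all and at most 12, crops included, and the job is handed in when it is done.

Besides the shell and the picture viewer there is one more tool, called after "Emit:" as name([rows], argument=value, ...), one row to a line, values as JSON. jog_arm: Moves the arm, as the interface text tells. Its arguments: {"type":"object","properties":{"targets":{"type":"array"},"fingers":{"type":"number"}},"required":["targets"]}

```bash
mkdir -p pics; python3 - <<'E'
from plant import manip,cams
import cv2,numpy as np
for n in("scene","side"):
    f=cams.grab_frame(n);cv2.imwrite(f"pics/{n}0.png",f[:,:,::-1])
    c=cams.get_calibration(n);print(n,np.round(c["camera_matrix"],1).tolist(),np.round(c["cam_to_world"],3).tolist(),c.keys())
s=manip.state();print(s["time"],s["tool_pos"],s["tool_rot"],s["gripper_width"])
E
```

```text
scene [[362.5, 0.0, 313.1], [0.0, 362.5, 202.2], [0.0, 0.0, 1.0]] [[-0.273, -0.529, 0.803, 1.353], [0.962, -0.169, 0.216, 0.213], [0.022, 0.831, 0.555, 0.608], [0.0, 0.0, 0.0, 1.0]] dict_keys(['camera_matrix', 'cam_to_world'])
side [[370.7, 0.0, 316.7], [0.0, 370.7, 197.1], [0.0, 0.0, 1.0]] [[0.966, 0.195, -0.173, 0.416], [-0.26, 0.71, -0.655, -0.54], [-0.005, 0.677, 0.736, 0.678], [0.0, 0.0, 0.0, 1.0]] dict_keys(['camera_matrix', 'cam_to_world'])
0.1 [ 0.17909657 -0.59815071  0.20707903] [-9.34431951e-04  9.89448299e-01  1.44883364e-01 -1.55210731e-05] 1.0016126764660667
```

View pics/scene0.png

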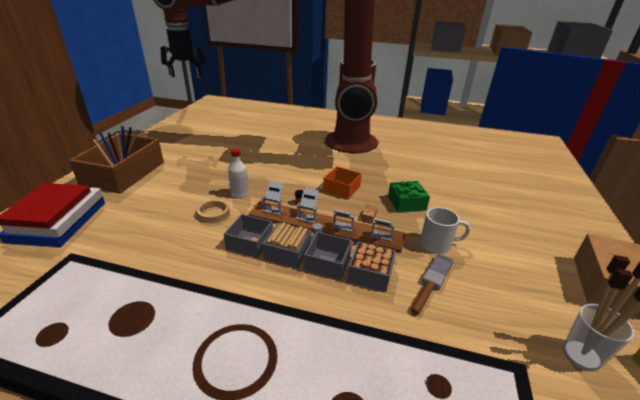

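View pics/side0.png

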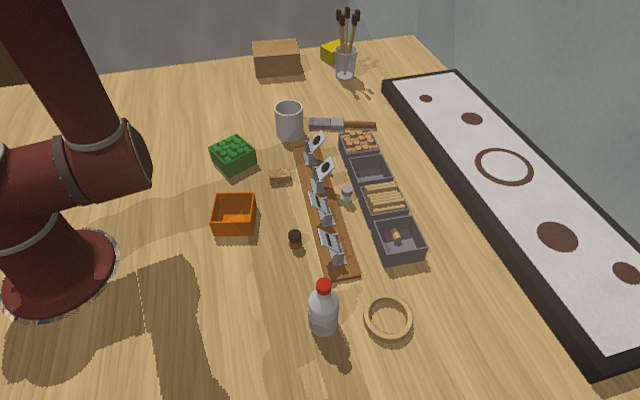

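```bash
cat > h.py <<'E'
import numpy as np
from plant import manip,cams
def ray(n,u,v,z):
    c=cams.get_calibration(n);K=c["camera_matrix"];T=np.array(c["cam_to_world"])
    d=np.linalg.solve(K,[u,v,1]);d=T[:3,:3]@(d*[1,-1,-1]);o=T[:3,3]
    return o+d*(z-o[2])/d[2]
def proj(n,P):
    c=cams.get_calibration(n);K=c["camera_matrix"];T=np.array(c["cam_to_world"])
    p=T[:3,:3].T@(np.asarray(P)-T[:3,3]);p=K@(p*[1,-1,-1]);return p[:2]/p[2]
E
python3 - <<'E'
import cv2,numpy as np
a=cv2.imread("pics/scene0.png")[170:295,220:420];b=cv2.imread("pics/side0.png")[120:290,270:440]
a=cv2.resize(a,None,fx=4,fy=4,interpolation=2);b=cv2.resize(b,None,fx=3.5,fy=3.5,interpolation=2)
cv2.imwrite("pics/a.png",a);cv2.imwrite("pics/b.png",b)
E
```

```text
(no output)
```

View pics/a.png

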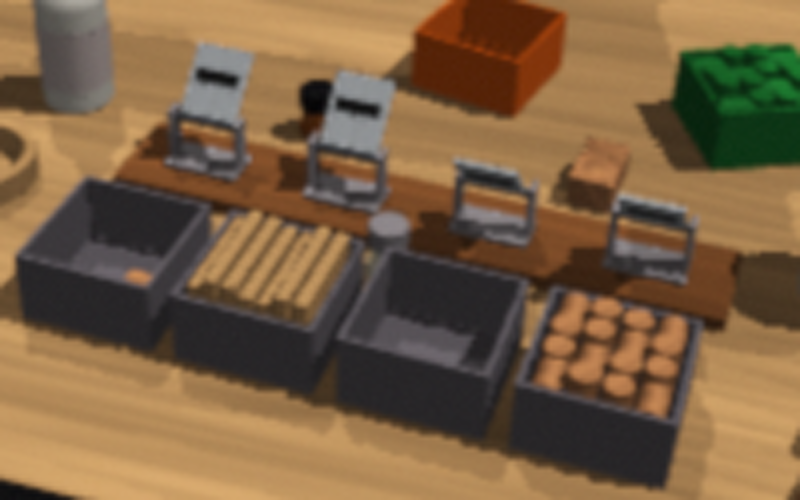

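View pics/b.png

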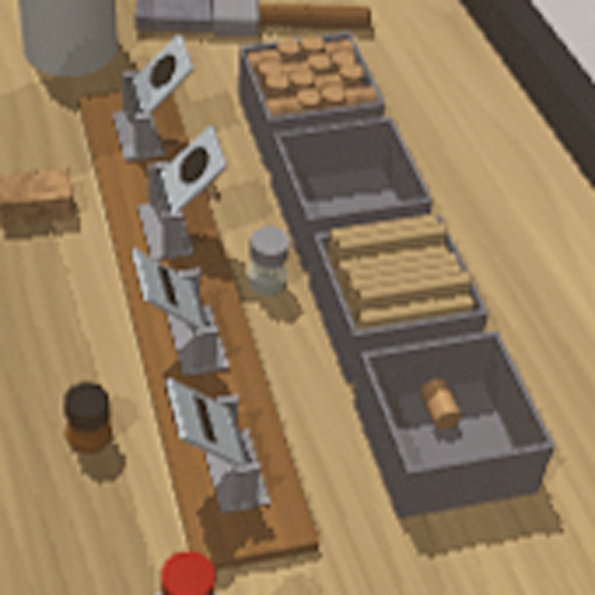

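```bash
python3 - <<'E'
from h import *
S=lambda x,y,z:ray("side",270+x/3.5,120+y/3.5,z)
C=lambda x,y,z:ray("scene",220+x/4,170+y/4,z)
B={"sL1":[S(*p,.05) for p in[(365,352),(497,333),(550,445),(407,468)]],
"sL4":[S(*p,.05) for p in[(242,45),(350,37),(383,103),(268,122)]],
"cL1":[C(*p,.05) for p in[(88,180),(212,208),(157,297),(20,258)]],
"cL4":[C(*p,.05) for p in[(553,288),(700,322),(667,433),(510,402)]]}
cs={}
for k,v in B.items(): cs[k]=np.mean(v,0);print(k,cs[k].round(3),[round(float(np.linalg.norm(v[i]-v[i-1])),3) for i in range(4)])
a=(cs["sL1"]+cs["cL1"])/2;b=(cs["sL4"]+cs["cL4"])/2
d=b-a;print("len",np.linalg.norm(d[:2]));ey=d[:2]/np.linalg.norm(d[:2]);ex=np.array([ey[1],-ey[0]])
m=(a+b)[:2]/2
print("ex",ex,"yaw",np.degrees(np.arctan2(ex[1],ex[0])))
for i in range(4):
    t=m+ey*.105*(i-1.5)-.135*ex;print("tag lane",i+1,t.round(3))
# checks: free edge mids
for n,f,pts in[("L1",S,[(167,380),(190,447)]),("L2",S,[(134,250),(155,310)]),("L3",S,[(213,128),(227,172)]),("L4",S,[(180,38),(192,80)]),("L1c",C,[(198,44),(254,54)]),("L2c",C,[(334,71),(395,83)]),("L3c",C,[(455,180),(523,192)]),("L4c",C,[(610,212),(687,224)])]:
    q=np.mean([f(*p,.087)[:2] for p in pts],0)-m;w=np.linalg.norm(f(*pts[0],.087)-f(*pts[1],.087));print(n,"x rel bin row",round(float(q@ex),3),"y",round(float(q@ey),3),"w",round(float(w),3))
for n,p in[("jar",S(270,240,.045)),("jar2",S(87,395,.040)),("block",S(35,185,.025))]:
    q=p[:2]-m;print(n,p.round(3),"x",(q@ex+.135).round(3),"y",(q@ey).round(3))
E
```

```text
sL1 [ 0.705 -0.128  0.05 ] [0.087, 0.086, 0.087, 0.087]
sL4 [0.724 0.183 0.05 ] [0.093, 0.086, 0.082, 0.089]
cL1 [ 0.708 -0.121  0.05 ] [0.086, 0.088, 0.091, 0.094]
cL4 [0.73  0.186 0.05 ] [0.102, 0.087, 0.096, 0.084]
len 0.3100835554790029
ex [ 0.99778854 -0.06646819] yaw -3.811156707923799
tag lane 1 [ 0.571 -0.118]
tag lane 2 [ 0.578 -0.013]
tag lane 3 [0.585 0.091]
tag lane 4 [0.592 0.196]
L1 x rel bin row -0.172 y -0.163 w 0.048
L2 x rel bin row -0.172 y -0.06 w 0.052
L3 x rel bin row -0.1 y 0.046 w 0.045
L4 x rel bin row -0.102 y 0.147 w 0.05
L1c x rel bin row -0.172 y -0.157 w 0.042
L2c x rel bin row -0.173 y -0.053 w 0.044
L3c x rel bin row -0.082 y 0.061 w 0.042
L4c x rel bin row -0.085 y 0.159 w 0.046
jar [0.641 0.031 0.045] x 0.06 y -0.004
jar2 [ 0.493 -0.061  0.04 ] x -0.082 y -0.105
block [0.501 0.147 0.025] x -0.088 y 0.102
```

Emit:
jog_arm([
  [0.029, -0.028, 0, 0],
  [0.058, -0.056, 0, 0],
  [0.087, -0.084, 0, 0],
  [0.116, -0.112, 0, 0],
  [0.145, -0.14, 0, 0],
], fingers=0)

```text
time: 0.52
tool_pos: [0.2783, -0.4211, 0.2075]
tool_rot: [-0.0, 0.99, 0.144, -0.0]
contact_force: [0.6, -0.4, 0.5]
gripper_width: 0.3
```

Emit:
jog_arm([
  [0.029, -0.028, 0, 0],
  [0.058, -0.056, 0, 0],
  [0.087, -0.084, 0, 0],
  [0.116, -0.112, 0, 0],
  [0.145, -0.14, 0, 0],
])

```text
time: 0.93
tool_pos: [0.377, -0.2454, 0.2078]
tool_rot: [-0.0, 0.989, 0.145, -0.0]
contact_force: [0.7, -0.3, -0.8]
gripper_width: 0.0
```

Emit:
jog_arm([
  [0.029, -0.028, 0, 0],
  [0.058, -0.056, 0, 0],
  [0.087, -0.084, 0, 0],
  [0.116, -0.112, 0, 0],
  [0.145, -0.14, 0, 0],
])

```text
time: 1.35
tool_pos: [0.4758, -0.0696, 0.2079]
tool_rot: [0.0, 0.989, 0.145, -0.0]
contact_force: [1.1, -0.5, 0.2]
gripper_width: -0.0
```

Emit:
jog_arm([
  [0.023, -0.025, 0, 7],
  [0.046, -0.051, 0, 14],
  [0.046, -0.051, 0, 20.5],
  [0.046, -0.051, 0, 20.5],
  [0.046, -0.051, 0, 20.5],
])

```text
time: 1.77
tool_pos: [0.5046, -0.0094, 0.2076]
tool_rot: [0.0, 1.0, -0.031, -0.001]
contact_force: [-0.4, -1.2, 0.2]
gripper_width: 0.002
```

```bash
python3 - <<'E'
from h import *
import cv2
f=cams.grab_frame("wrist");cv2.imwrite("pics/w1.png",f[:,:,::-1])
g=cams.grab_frame("side");cv2.imwrite("pics/s1.png",cv2.resize(g[120:290,210:440],None,fx=3.4,fy=3.4)[:,:,::-1])
s=manip.state();print(s["tool_pos"],s["tool_rot"])
for P in [(.578,-.013,.047),(.585,.091,.047),(.540,-.010,.087),(.623,.0885,.087)]: print(P,proj("wrist",P).round())
E
```

```text
[ 0.50455529 -0.01028535  0.20788151] [ 8.97462574e-05  9.99460653e-01 -3.28376330e-02 -2.89975302e-04]
(0.578, -0.013, 0.047) [316. 109.]
(0.585, 0.091, 0.047) [217. 109.]
(0.54, -0.01, 0.087) [315. 151.]
(0.623, 0.0885, 0.087) [198.  65.]
```

View pics/w1.png

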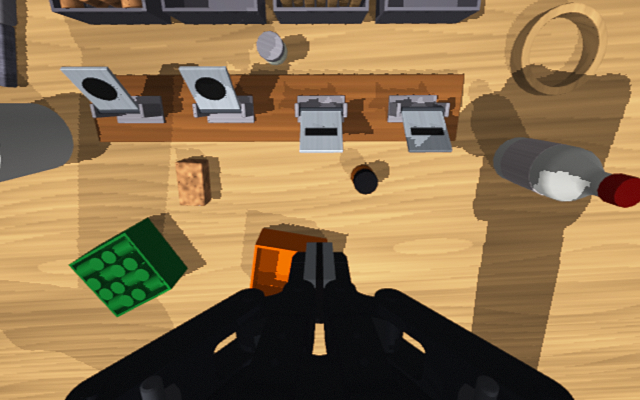

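Emit:
jog_arm([
  [0, 0.003, 0.035, 0],
  [0, 0.003, 0.07, 0],
  [0, 0.003, 0.105, 0],
  [0, 0.003, 0.135, 0],
  [0, 0.003, 0.135, 0],
])

```text
time: 2.28
tool_pos: [0.4989, -0.0128, 0.0661]
tool_rot: [-0.001, 0.999, -0.034, -0.007]
contact_force: [-1.4, -0.5, -1.1]
gripper_width: -0.001
```

Emit:
jog_arm([
  [0.01, 0, 0, 0],
  [0.02, 0, 0, 0],
  [0.03, 0, 0, 0],
  [0.04, 0, 0, 0],
  [0.05, 0, 0, 0],
])

```text
time: 2.7
tool_pos: [0.5567, -0.0164, 0.0748]
tool_rot: [0.0, 0.999, -0.034, 0.001]
contact_force: [-0.0, -0.7, 0.2]
gripper_width: 0.004
```

Emit:
jog_arm([
  [0.008, 0, 0, 0],
  [0.016, 0, 0, 0],
  [0.024, 0, 0, 0],
  [0.024, 0, 0, 0],
  [0.024, 0, 0, 0],
])

```text
time: 3.12
tool_pos: [0.5788, -0.0175, 0.0731]
tool_rot: [-0.0, 0.999, -0.033, -0.0]
contact_force: [0.0, -0.1, 0.3]
gripper_width: -0.001
```

Emit:
jog_arm([
  [-0.02, 0, 0, 0],
  [-0.04, 0, 0, 0],
  [-0.06, 0, 0, 0],
  [-0.075, 0, 0, 0],
  [-0.075, 0, -0.035, 0],
])

```text
time: 3.53
tool_pos: [0.4938, -0.0108, 0.0988]
tool_rot: [-0.001, 0.999, -0.033, -0.01]
contact_force: [-0.1, 0.1, -1.1]
gripper_width: 0.002
```

Emit:
jog_arm([
  [0, 0, -0.035, 0],
  [0, 0, -0.07, 0],
  [0, 0, -0.1, 0],
  [0, 0, -0.1, 0],
  [0, 0, -0.1, 0],
])

```text
time: 3.95
tool_pos: [0.5048, -0.0127, 0.2109]
tool_rot: [0.0, 0.999, -0.033, 0.002]
contact_force: [0.8, 0.3, -0.4]
gripper_width: 0.004
```

```bash
python3 - <<'E'
from h import *
import cv2
f=cams.grab_frame("wrist");cv2.imwrite("pics/w2.png",f[:,:,::-1])
s=manip.state();print(s["time"],s["tool_pos"],s["tool_rot"])
E
```

```text
4.0 [ 0.50357138 -0.01246251  0.20841868] [ 5.17764863e-05  9.99440716e-01 -3.34383629e-02  3.59367659e-04]
```

View pics/w2.png

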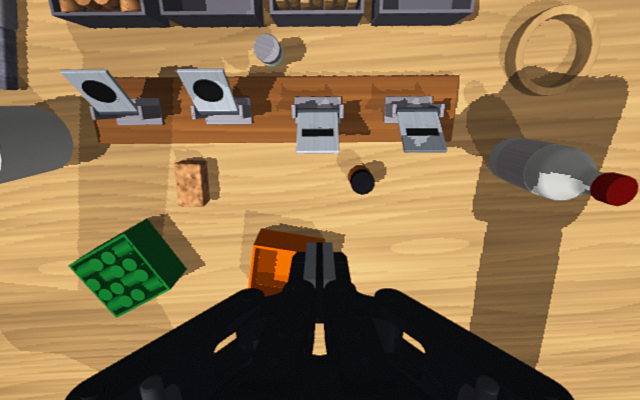

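Emit:
jog_arm([
  [0, 0, 0.035, 0],
  [0, 0, 0.07, 0],
  [0, 0, 0.105, 0],
  [0, 0, 0.132, 0],
  [0, 0, 0.132, 0],
])

```text
time: 4.42
tool_pos: [0.4963, -0.0113, 0.0668]
tool_rot: [-0.001, 0.999, -0.034, -0.009]
contact_force: [-1.0, 0.1, -0.3]
gripper_width: -0.001
```

Emit:
jog_arm([
  [0.01, 0, 0, 0],
  [0.02, 0, 0, 0],
  [0.03, 0, 0, 0],
  [0.04, 0, 0, 0],
  [0.05, 0, 0, 0],
])

```text
time: 4.83
tool_pos: [0.5554, -0.016, 0.0773]
tool_rot: [0.0, 0.999, -0.033, 0.001]
contact_force: [0.0, -1.1, 0.2]
gripper_width: -0.0
```

Emit:
jog_arm([
  [0.008, 0, 0, 0],
  [0.016, 0, 0, 0],
  [0.024, 0, 0, 0],
  [0.03, 0, 0, 0],
  [0.03, 0, 0, 0],
])

```text
time: 5.25
tool_pos: [0.5847, -0.018, 0.0764]
tool_rot: [0.0, 0.999, -0.033, 0.0]
contact_force: [-0.0, -0.3, -0.4]
gripper_width: -0.002
```

Emit:
jog_arm([
  [0.005, 0, 0, 0],
  [0.005, 0, 0, 0],
  [0.005, 0, 0, 0],
])

```text
time: 5.5
tool_pos: [0.5885, -0.0182, 0.0762]
tool_rot: [-0.0, 0.999, -0.033, -0.0]
contact_force: [-0.7, -0.1, -0.5]
gripper_width: 0.003
```

```bash
python3 - <<'E'
from h import *
import cv2
f=cams.grab_frame("wrist")
g=cams.grab_frame("side")
a=cv2.resize(f[0:300,150:470],(400,375));b=cv2.resize(g[130:260,290:420],(375,375),interpolation=2)
cv2.imwrite("pics/m1.png",np.hstack([a,b])[:,:,::-1])
s=manip.state();print(s["time"],s["tool_pos"],s["contact_force"])
E
```

```text
5.6 [ 0.58828197 -0.01817513  0.07613019] [-0.13754203 -0.02477491 -0.25498327]
```

View pics/m1.png

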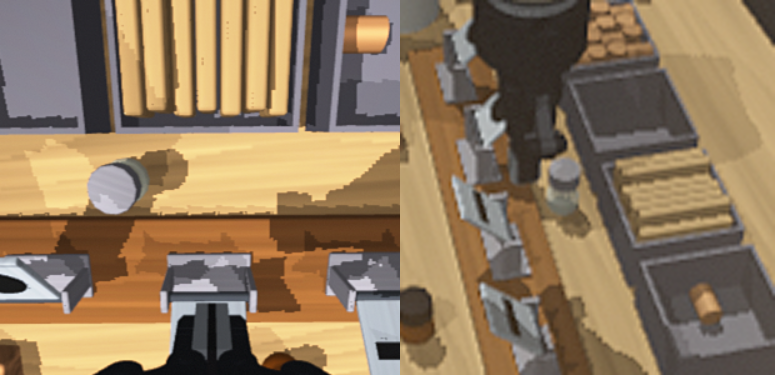

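```bash
python3 - <<'E'
from h import *
s=manip.state();T=s["tool_pos"];print(T)
for n in("side","scene","wrist"):
    for P in (T,np.array(T)+[0,0,.02],(.578,-.018,.047),(.54,-.0155,.087),(.616,-.02,.087)):
        p=proj(n,P); q=(p-[290,130])*2.88+[400,0] if n=="side" else ((p-[150,0])*1.25 if n=="wrist" else p);print(n,np.round(P,3),p.round(),q.round())
print(cams.get_calibration("wrist")["cam_to_world"].round(3) if 1 else 0)
import cv2
g=cams.grab_frame("scene");cv2.imwrite("pics/c2.png",cv2.resize(g[150:270,240:400],(800,600),interpolation=2)[:,:,::-1])
E
```

```text
[ 0.58828197 -0.01817513  0.07613019]
side [ 0.588 -0.018  0.076] [332. 199.] [521. 198.]
side [ 0.588 -0.018  0.096] [332. 193.] [522. 180.]
side [ 0.578 -0.018  0.047] [327. 208.] [508. 226.]
side [ 0.54  -0.016  0.087] [310. 199.] [459. 198.]
side [ 0.616 -0.02   0.087] [345. 194.] [557. 183.]
scene [ 0.588 -0.018  0.076] [304. 201.] [304. 201.]
scene [ 0.588 -0.018  0.096] [304. 195.] [304. 195.]
scene [ 0.578 -0.018  0.047] [305. 208.] [305. 208.]
scene [ 0.54  -0.016  0.087] [310. 189.] [310. 189.]
scene [ 0.616 -0.02   0.087] [300. 203.] [300. 203.]
wrist [ 0.588 -0.018  0.076] [317. 239.] [209. 299.]
wrist [ 0.588 -0.018  0.096] [317. 255.] [208. 319.]
wrist [ 0.578 -0.018  0.047] [318. 234.] [210. 293.]
wrist [ 0.54  -0.016  0.087] [318. 316.] [210. 395.]
wrist [ 0.616 -0.02   0.087] [317. 202.] [208. 253.]
[[-0.068  0.948  0.31   0.669]
 [-0.998 -0.065 -0.021 -0.025]
 [ 0.    -0.311  0.95   0.243]
 [ 0.     0.     0.     1.   ]]
```

View pics/c2.png

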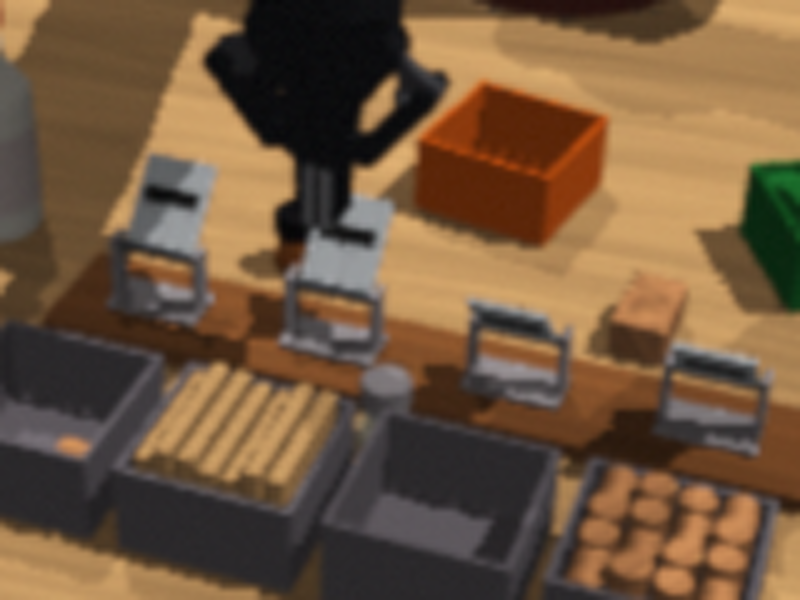

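Emit:
jog_arm([
  [0, 0, -0.03, 0],
  [-0.03, 0, -0.03, 0],
  [-0.06, 0, -0.03, 0],
  [-0.085, 0, -0.03, 0],
  [-0.085, 0, -0.03, 0],
])

```text
time: 6.07
tool_pos: [0.4995, -0.0118, 0.1048]
tool_rot: [-0.0, 0.999, -0.033, -0.002]
contact_force: [-0.1, 0.9, -0.2]
gripper_width: 0.001
```

Emit:
jog_arm([
  [0, 0, 0.025, 0],
  [0, 0, 0.048, 0],
  [0, 0, 0.048, 0],
  [0, 0, 0.048, 0],
])

```text
time: 6.4
tool_pos: [0.5028, -0.0123, 0.0571]
tool_rot: [-0.0, 0.999, -0.034, -0.002]
contact_force: [0.5, -0.1, 0.7]
gripper_width: -0.002
```

```bash
python3 - <<'E'
from h import *
import cv2
s=manip.state();T=np.array(s["tool_pos"]);print(T,s["contact_force"])
g=cams.grab_frame("side");p=proj("side",T).round().astype(int);print(p,proj("side",T+[0,0,.02]))
# dark profile of columns near the tip
gr=cv2.cvtColor(g,cv2.COLOR_RGB2GRAY);print(gr[p[1]-14:p[1]+12,p[0]-7:p[0]+8])
E
```

```text
[ 0.50275954 -0.01234948  0.057138  ] [ 0.48687107 -0.14108534  0.65373569]
[294 210] [293.43744723 204.29915098]
[[173  97  38  48  53  54  51  61  63  62  61  59  48  37  41]
 [189 111  36  46  50  50  46  55  54  54  49  45  48  62 124]
 [186 112  43  43  44  49  50  49  49  47  51  64 130 140 175]
 [184 130  68  57  49  50  49  50  49  49  61  80 171 177 175]
 [181 148  99  79  56  49  49  51  49  47  58  74 150 171 169]
 [180 148 107  87  58  51  53  53  49  48  49  76 150 171 170]
 [179 152 106  90  61  46  51  49  49  48  47  75 149 174 170]
 [177 176 120  97  62  48  49  49  49  44  45  69 146 173 170]
 [173 183 136  96  54  37  37  43  55  56  73 123 156 173 172]
 [172 178 164 137  94 107 110 122 133 132 141 170 173 174 172]
 [170 175 180 173 155 168 165 171 175 173 169 168 167 170 173]
 [169 173 176 177 177 176 172 166 166 167 164 165 165 169 172]
 [169 172 175 177 175 173 171 166 164 164 164 164 165 167 170]
 [167 169 175 177 173 172 171 167 163 165 164 165 166 168 169]
 [168 169 173 177 174 171 172 168 163 163 166 165 165 165 169]
 [169 170 171 176 175 171 172 171 165 164 165 164 165 167 167]
 [169 169 171 176 177 173 172 172 166 164 166 165 165 166 166]
 [167 169 169 173 176 174 171 172 167 163 164 165 165 166 167]
 [168 168 166 166 175 175 172 170 170 167 165 167 165 166 167]
 [167 170 167 165 175 175 173 172 173 166 164 165 165 167 166]
 [166 169 169 164 172 177 173 172 172 168 165 165 166 167 166]
 [164 168 169 165 169 177 174 171 172 169 166 165 166 165 166]
 [166 167 169 168 166 174 175 172 172 171 166 164 167 166 167]
 [165 167 171 169 165 169 174 172 171 173 167 165 165 167 167]
 [166 165 171 170 166 166 171 173 171 171 170 166 166 166 166]
 [168 166 169 171 168 166 172 173 170 172 170 167 166 167 168]]
```

Emit:
jog_arm([
  [0.01, 0, 0, 0],
  [0.02, 0, 0, 0],
  [0.03, 0, 0, 0],
  [0.04, 0, 0, 0],
  [0.05, 0, 0, 0],
])

```text
time: 6.87
tool_pos: [0.5556, -0.0161, 0.0588]
tool_rot: [0.0, 0.999, -0.033, 0.001]
contact_force: [-0.2, 0.6, -0.2]
gripper_width: -0.002
```

Emit:
jog_arm([
  [0.008, 0, 0, 0],
  [0.016, 0, 0, 0],
  [0.022, 0, 0, 0],
  [0.027, 0, 0, 0],
  [0.027, 0, 0, 0],
])

```text
time: 7.28
tool_pos: [0.5814, -0.0178, 0.0582]
tool_rot: [-0.0, 0.999, -0.034, 0.0]
contact_force: [-0.0, -1.4, 0.3]
gripper_width: 0.002
```

Emit:
jog_arm([
  [-0.02, 0, 0, 0],
  [-0.04, 0, 0, 0],
  [-0.06, 0, 0, 0],
  [-0.077, 0, 0, 0],
  [-0.077, 0, -0.02, 0],
])

```text
time: 7.7
tool_pos: [0.4968, -0.0114, 0.0729]
tool_rot: [-0.001, 0.999, -0.033, -0.006]
contact_force: [0.2, -0.3, -0.3]
gripper_width: -0.001
```

Emit:
jog_arm([
  [0, 0, -0.035, 0],
  [0, 0, -0.07, 0],
  [0, 0, -0.1, 0],
  [0, 0, -0.13, 0],
  [0, 0, -0.13, 0],
])

```text
time: 8.12
tool_pos: [0.5072, -0.0131, 0.2163]
tool_rot: [0.001, 0.999, -0.033, 0.006]
contact_force: [0.8, -1.1, 0.6]
gripper_width: -0.0
```

```bash
python3 - <<'E'
from h import *
import cv2
f=cams.grab_frame("wrist");cv2.imwrite("pics/w3.png",f[:,:,::-1])
s=manip.state();print(s["time"],s["tool_pos"],s["tool_rot"])
E
```

```text
8.1667 [ 0.50588855 -0.01287755  0.21291527] [ 5.81480488e-04  9.99431256e-01 -3.34579408e-02  4.17047350e-03]
```

View pics/w3.png

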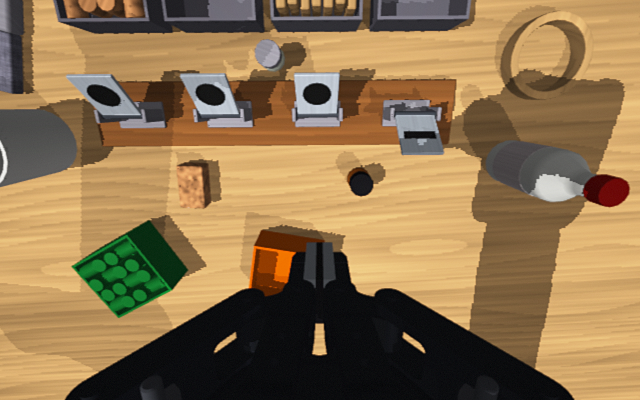

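Emit:
jog_arm([
  [0.03, -0.021, 0, 0],
  [0.06, -0.042, 0, 0],
  [0.09, -0.063, 0, 0],
  [0.12, -0.084, 0, 0],
  [0.147, -0.104, 0, 0],
])

```text
time: 8.58
tool_pos: [0.6578, 0.0825, 0.2059]
tool_rot: [0.0, 0.999, -0.033, -0.001]
contact_force: [-0.4, -1.7, 0.5]
gripper_width: 0.002
```

Emit:
jog_arm([
  [0, 0, 0, 0],
  [0, 0, 0, 0],
])

```text
time: 8.75
tool_pos: [0.6569, 0.0822, 0.205]
tool_rot: [0.0, 0.999, -0.033, -0.002]
contact_force: [-1.5, 0.3, 0.6]
gripper_width: 0.002
```

Emit:
jog_arm([
  [0.003, 0, 0.035, 0],
  [0.003, 0, 0.07, 0],
  [0.003, 0, 0.105, 0],
  [0.003, 0, 0.13, 0],
  [0.003, 0, 0.147, 0],
])

```text
time: 9.17
tool_pos: [0.6563, 0.0803, 0.0565]
tool_rot: [0.0, 0.999, -0.034, -0.003]
contact_force: [-0.5, -0.3, 0.3]
gripper_width: -0.002
```

Emit:
jog_arm([
  [0, 0, 0, 0],
  [-0.01, 0, 0, 0],
  [-0.02, 0, 0, 0],
  [-0.03, 0, 0, 0],
  [-0.04, 0, 0, 0],
])

```text
time: 9.58
tool_pos: [0.6248, 0.0831, 0.0659]
tool_rot: [0.0, 0.999, -0.034, 0.007]
contact_force: [11.1, -2.0, 14.6]
gripper_width: -0.003
```

Emit:
jog_arm([
  [0.01, 0, 0, 0],
  [0.02, 0, 0, 0],
  [0.03, 0, 0, 0],
  [0.03, 0, 0, 0],
])

```text
time: 9.92
tool_pos: [0.6518, 0.0814, 0.0617]
tool_rot: [0.0, 0.999, -0.034, 0.001]
contact_force: [-0.1, 1.1, 0.4]
gripper_width: -0.002
```

```bash
python3 - <<'E'
from h import *
import cv2
f=cams.grab_frame("scene");g=cams.grab_frame("side");s=manip.state();print(s["time"],s["tool_pos"],s["contact_force"])
a=cv2.resize(f[160:290,260:390],(400,400),interpolation=2);b=cv2.resize(g[120:250,280:410],(400,400),interpolation=2)
cv2.imwrite("pics/m3.png",np.hstack([a,b])[:,:,::-1])
print(proj("side",s["tool_pos"]))
E
```

```text
10.0167 [0.6502465  0.08169362 0.06087426] [-0.70403397  0.56629078 -0.27075274]
[344.53461368 168.76463084]
```

View pics/m3.png

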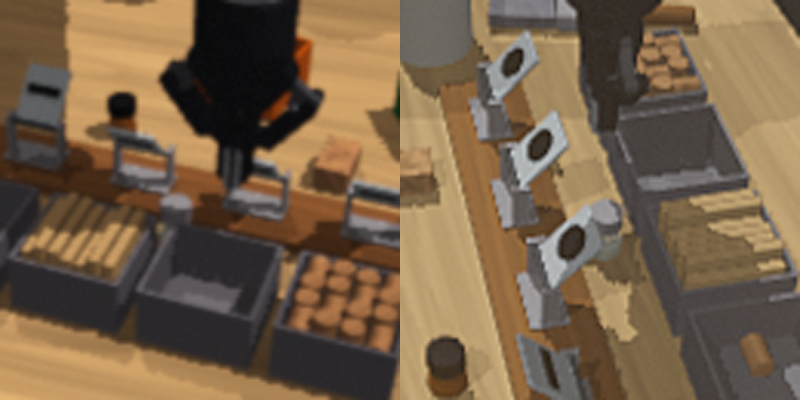

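Emit:
jog_arm([
  [0.006, 0, 0.006, 0],
  [0.006, 0, 0.012, 0],
  [0.006, 0, 0.012, 0],
  [0.006, 0, 0.012, 0],
])

```text
time: 10.35
tool_pos: [0.6553, 0.0815, 0.0478]
tool_rot: [0.0, 0.999, -0.033, -0.001]
contact_force: [-0.6, -0.5, -0.2]
gripper_width: 0.002
```

Emit:
jog_arm([
  [-0.004, 0, 0, 0],
  [-0.01, 0, 0, 0],
  [-0.016, 0, 0, 0],
  [-0.022, 0, 0, 0],
  [-0.028, 0, 0, 0],
])

```text
time: 10.77
tool_pos: [0.6278, 0.0834, 0.0494]
tool_rot: [-0.0, 0.999, -0.033, 0.0]
contact_force: [0.4, -0.5, 0.3]
gripper_width: 0.002
```

No force this time; going on slowly.

Emit:
jog_arm([
  [-0.006, 0, 0, 0],
  [-0.012, 0, 0, 0],
  [-0.018, 0, 0, 0],
])

```text
time: 11.02
tool_pos: [0.6098, 0.0846, 0.0493]
tool_rot: [-0.0, 0.999, -0.033, 0.0]
contact_force: [-0.3, -0.5, -0.5]
gripper_width: -0.001
```

Emit:
jog_arm([
  [-0.006, 0, 0, 0],
  [-0.012, 0, 0, 0],
  [-0.018, 0, 0, 0],
  [-0.02, 0, 0, 0],
])

```text
time: 11.35
tool_pos: [0.5895, 0.086, 0.049]
tool_rot: [-0.0, 0.999, -0.033, -0.0]
contact_force: [0.4, -0.3, -0.1]
gripper_width: 0.004
```

Emit:
jog_arm([
  [0.015, 0, 0, 0],
  [0.03, 0, -0.005, 0],
  [0.045, 0, -0.02, 0],
  [0.055, 0, -0.045, 0],
  [0.06, 0, -0.08, 0],
])

```text
time: 11.77
tool_pos: [0.649, 0.0816, 0.1264]
tool_rot: [0.0, 0.999, -0.034, -0.003]
contact_force: [1.3, 0.3, -0.0]
gripper_width: 0.004
```

Emit:
jog_arm([
  [0, 0, -0.035, 0],
  [0, 0, -0.07, 0],
  [0, 0, -0.1, 0],
  [0, 0, -0.1, 0],
  [0, 0, -0.1, 0],
])

```text
time: 12.18
tool_pos: [0.6519, 0.0819, 0.2328]
tool_rot: [-0.0, 0.999, -0.034, 0.003]
contact_force: [0.1, -0.0, -0.5]
gripper_width: 0.001
```

```bash
python3 - <<'E'
from h import *
import cv2
f=cams.grab_frame("scene");g=cams.grab_frame("side");s=manip.state();print(s["time"],s["tool_pos"],s["contact_force"])
a=cv2.resize(f[160:295,220:420],(400,270),interpolation=2);b=cv2.resize(g[90:290,250:450],(400,400),interpolation=2)
a=cv2.copyMakeBorder(a,0,130,0,0,0)
cv2.imwrite("pics/m4.png",np.hstack([a,b])[:,:,::-1])
E
```

```text
12.2833 [0.64982052 0.08183662 0.22803894] [-0.7770223  -0.23033077 -0.27184538]
```

View pics/m4.png

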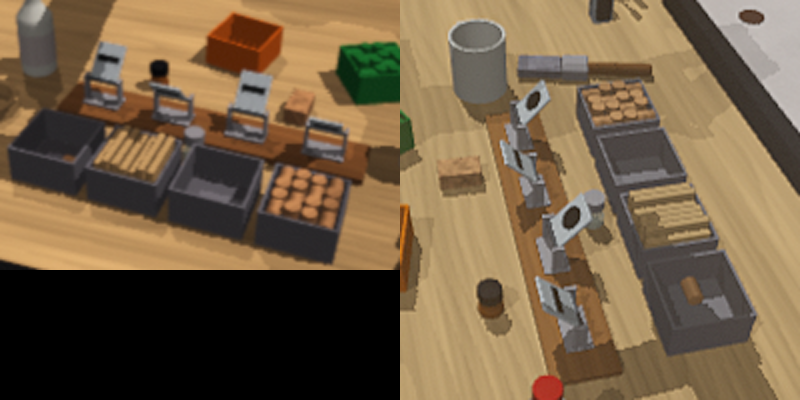

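All four tags are now correct: L1 shows the bar with the run-out bin, L2 the disc with the slats, L3 the bar with the empty bin, and L4 the disc with the corks. Nothing else has moved, so I'm handing the job in.

```bash
python3 -c "
from plant import manip
print(manip.job_done())"
```

```text
the job is handed in; nothing more can be done
None
```

I pushed over the two wrong tags and handed the job in at about 12.3 s. The full slat bin's tag now leans towards its bin (disc), and the empty bin's tag leans away (bar). I left the other two tags alone because they were already right.

**Last check:** the final scene and side pictures show all four tags as required. Bins and bystanders look unmoved, and the gripper is clear above the row. I judged this by eye and did not measure the tag angles. The viewing budget is used up at 12 pictures.

**What went wrong on the way:**
- **Fingertip height:** in the side picture, the shut fingertips sat about 17 mm higher than the reported TCP. My first two passes therefore went over the slat bin's tag without moving it.
- **Contact force:** the first try on the empty bin's tag met about 18 N, probably because the fingertip pressed on the plate's edge. That is under the 30 N limit, though I only saw the reading at the end of that move. I backed off, went 12 mm lower, and the tag then went over with no noticeable force.

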